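Pair the duplicate samples in the two-row vial rack

ROBOT

A 6-joint arm with a two-finger parallel gripper is mounted at the origin on a cart in front of the work surface, level with it; the furniture and walls round the work are solid. World frame = base frame: x ahead of the robot, y to its left, z up, the work surface at z = 0. Lengths are in m, angles in rad, forces in N, time in s.
With the tool pointing down it reaches from about 0.325 to 0.925 m from the base axis. Payload 3.1 kg.
Tool frame: the origin (TCP) lies between the finger pads; the fingertips stand 14 mm ahead of it and the grasp point (between the pads) lies 5 mm behind it; x points along the fingers, y is the direction in which the jaws open and shut, and the axes are right-handed (so a half turn about x gives the same grasp; the last joint's range is limited). The gripper opens to 85 mm and grips with 20 to 120 N. Pads are 22 mm wide; open, the fingers measure 114 mm over their backs; the gripper's body (76 mm by 85 mm) begins 54 mm behind the grasp point. The pads swing forward as they close: fully open they stand 13 mm farther back than shut.
Start: joints at [1.184, 0.217, 1.613, -0, 1.311, -0.112], TCP at [0.17, 0.602, 0.245] pointing down, gripper open.
Joint ranges: [-2.75, 2.75], [-0.78, 2.1], [0.31, 2.55], [-1.13, 4.27], [0.13, 2.63], [-2.58, 2.58]. Speed limits (rad/s): [2.79, 2.79, 3.14, 3.14, 3.14, 3.14].

INTERFACE

Orientations are given as a unit quaternion [w, x, y, z].
In Python, from workcell import env, viewer gives the robot as it stands.
- The arm moves only by the shell command python3 -m creep 'ROWS' [FORCE]. ROWS is JSON, a list of rows, each a list of 3 entries, a list of its own where there are three numbers: the shift along the tool's x, y, z in m, then the turn, a rotation vector about the tool's x, y, z in degrees, then the finger opening in m, from 0 to 0.0854. In form: [[[dx, dy, dz], [ax, ay, az], fingers], ...]. A call has 1 to 20 rows; each row shifts and turns the commanded pose from where the row before left it, along the tool's axes as they then stand; what a row does not reach is not made up. A row lasts 1/12 s, in which the tool goes at most 41.7 mm and 7.16 degrees, less where a joint would pass 70% of its speed; a pose out of reach is approached as far as the arm can. A call is refused whole if a number of a shift passes 0.0417 or a number of a turn 7.16, either way. A call with a gripper value outside its range is refused whole. The fingers move at their own pace and stop on an object; FORCE is the grip in N (left out, the last holds). Time passes only in rows, so rows that do not move let the fingers close. It gives the time, the measured TCP pose, the force and the opening at its end, in the units of the state.
- env.sense(): the state, without advancing time (a new reading comes with each control period).
- viewer.read_camera(name): name is "scene" or "top" or "wrist"; returns the picture (384x512x3 uint8, red, green, blue); there is no depth.
- viewer.get_calibration(name): a dict with "fx", "fy", "cx", "cy" (pixels), "rvec" (rotation vector, rad) and "tvec" (3), from world to camera coordinates, as OpenCV has them. Camera axes: x right, y down, z forward; pixel columns grow to the right and rows downward; lengths in m; the calibration is good to about 2 mm. A picture is of the moment at which its call begins: read the wrist's pose just before it. get_calibration takes no time and is no camera call; for the wrist camera it gives the pose at the moment of the call.
- env.close_job(): hands the job in, once; it reports no verdict.
The state is a dict: "t": time; "q": joint angles; "joint_vel": joint speeds; "joint_torque": joint torques, N m; "tcp_pos": TCP position; "eef_rot": TCP orientation; "force": force on the tool from outside, world axes, zero at the start; "torque": the same for the moment, N m; "finger_gap": finger opening in m.
Only numpy, scipy, OpenCV 4.12 (cv2) and the standard library are available. Lean on these libraries where they do the work, as an engineer would, in place of code of your own. Each camera call takes 0.05 s, during which the arm holds its last target. There are 200 camera calls.

TASK

Move the row of four sample vials from the white rack into the empty front row of the blue rack, in the same order as the row already standing behind it, so that every vial stands directly in front of its twin with the same cap colour. Seat each one upright on the bottom of its hole, set down gently rather than dropped, and leave the back row, the bottle, the beaker and the pen as they are.

Things in the scene. Friction and masses are not known exactly. Their poses are not given: they have to be found in the camera images.
- blue_vial_c (a point): centre, half-way up, of a closed glass sample vial with bright blue cap, red-striped label; 25 mm diameter, 63 mm tall, 18 to 31 g; to be moved: stands in the white one-row rack, its underside 5 mm above the worktop. z axis up along the vial
- black_vial_c (a point): centre, half-way up, of a closed glass sample vial with black cap, blue-striped label; 25 mm diameter, 63 mm tall, 18 to 31 g; to be moved: stands in the white one-row rack, its underside 5 mm above the worktop. z axis up along the vial
- white_vial_c (a point): centre, half-way up, of a closed glass sample vial with white cap, red-striped label, tan filling; 28 mm diameter, 67 mm tall, 18 to 31 g; to be moved: stands in the white one-row rack, its underside 5 mm above the worktop. z axis up along the vial
- red_vial_c (a point): centre, half-way up, of a closed glass sample vial with red cap, red-striped label; 28 mm diameter, 65 mm tall, 18 to 31 g; to be moved: stands in the white one-row rack, its underside 5 mm above the worktop. z axis up along the vial
- blue_twin_c (a point): centre, half-way up, of a closed glass sample vial with bright blue cap, red-striped label; 25 mm diameter, 63 mm tall, 18 to 31 g; stays where it is: stands in the back row of the blue rack, its underside 5 mm above the worktop. z axis up along the vial
- black_twin_c (a point): centre, half-way up, of a closed glass sample vial with black cap, blue-striped label; 25 mm diameter, 63 mm tall, 18 to 31 g; stays where it is: stands in the back row of the blue rack, its underside 5 mm above the worktop. z axis up along the vial
- white_twin_c (a point): centre, half-way up, of a closed glass sample vial with white cap, red-striped label, tan filling; 28 mm diameter, 67 mm tall, 18 to 31 g; stays where it is: stands in the back row of the blue rack, its underside 5 mm above the worktop. z axis up along the vial
- red_twin_c (a point): centre, half-way up, of a closed glass sample vial with red cap, red-striped label; 28 mm diameter, 65 mm tall, 18 to 31 g; stays where it is: stands in the back row of the blue rack, its underside 5 mm above the worktop. z axis up along the vial
- white_rack: white fixed vial rack, 50 x 194 mm, one row of four 36 mm round holes at x = 0, y = +63, +21, -21, -63 mm. Top plate's upper face 22 mm above the worktop; under it the holes are open down to a base plate, upper face 5 mm above the worktop, on which the vials stand loosely: grip above 22 mm. Origin: centre of its underside; x to its back, away from the robot, y left, z up
- blue_rack: blue fixed vial rack, 112 x 194 mm, two rows of four 36 mm round holes at y = +63, +21, -21, -63 mm: front row x = -31 mm, empty; back row x = +31 mm, with the twins. Top plate's upper face 22 mm above the worktop, base plate on which vials stand 5 mm above it. Origin: centre of its underside, on the worktop; x to its back, away from the robot, y left, z up
- bottle_c (a point): bystander: centre of a glass reagent bottle with blue screw cap, 56 mm diameter, 108 mm tall
- beaker_c (a point): bystander: centre of a small empty glass beaker, 55 mm wide, 60 mm tall
- pen_c (a point): bystander: centre of a white marker pen with black cap lying on the worktop, 14 x 120 mm, 15 mm high, along its y axis

How it is judged:
At the end, for the whole second after the job is handed in: Each of the four vials stands in the front-row hole of the blue rack directly before its twin (same column, within 12 mm along the row and 10 mm across it), its underside on the rack's base plate within 4 mm, upright within 0.12 rad and at rest; the twins still stand in their back-row holes (((y of blue_vial_c in the frame of blue_rack between 0.051 and 0.075 m and y of blue_twin_c in the frame of blue_rack between 0.051 and 0.075 m) or (y of blue_vial_c in the frame of blue_rack between 0.009 and 0.033 m and y of blue_twin_c in the frame of blue_rack between 0.009 and 0.033 m) or (y of blue_vial_c in the frame of blue_rack between -0.033 and -0.009 m and y of blue_twin_c in the frame of blue_rack between -0.033 and -0.009 m) or (y of blue_vial_c in the frame of blue_rack between -0.075 and -0.051 m and y of blue_twin_c in the frame of blue_rack between -0.075 and -0.051 m)) and x of blue_vial_c in the frame of blue_rack between -0.041 and -0.021 m and z of blue_vial_c in the frame of blue_rack between 0.0325 and 0.0405 m and x of blue_twin_c in the frame of blue_rack between 0.021 and 0.041 m and z of blue_twin_c in the frame of blue_rack between 0.0325 and 0.0405 m and angle between each of blue_vial_c, blue_twin_c, black_vial_c, black_twin_c, white_vial_c, white_twin_c, red_vial_c, red_twin_c's own z axis and vertical below 0.12 rad and linear speed of each of blue_vial, black_vial, white_vial, red_vial below 0.02 m/s and ((y of black_vial_c in the frame of blue_rack between 0.051 and 0.075 m and y of black_twin_c in the frame of blue_rack between 0.051 and 0.075 m) or (y of black_vial_c in the frame of blue_rack between 0.009 and 0.033 m and y of black_twin_c in the frame of blue_rack between 0.009 and 0.033 m) or (y of black_vial_c in the frame of blue_rack between -0.033 and -0.009 m and y of black_twin_c in the frame of blue_rack between -0.033 and -0.009 m) or (y of black_vial_c in the frame of blue_rack between -0.075 and -0.051 m and y of black_twin_c in the frame of blue_rack between -0.075 and -0.051 m)) and x of black_vial_c in the frame of blue_rack between -0.041 and -0.021 m and z of black_vial_c in the frame of blue_rack between 0.0325 and 0.0405 m and x of black_twin_c in the frame of blue_rack between 0.021 and 0.041 m and z of black_twin_c in the frame of blue_rack between 0.0325 and 0.0405 m and ((y of white_vial_c in the frame of blue_rack between 0.051 and 0.075 m and y of white_twin_c in the frame of blue_rack between 0.051 and 0.075 m) or (y of white_vial_c in the frame of blue_rack between 0.009 and 0.033 m and y of white_twin_c in the frame of blue_rack between 0.009 and 0.033 m) or (y of white_vial_c in the frame of blue_rack between -0.033 and -0.009 m and y of white_twin_c in the frame of blue_rack between -0.033 and -0.009 m) or (y of white_vial_c in the frame of blue_rack between -0.075 and -0.051 m and y of white_twin_c in the frame of blue_rack between -0.075 and -0.051 m)) and x of white_vial_c in the frame of blue_rack between -0.041 and -0.021 m and z of white_vial_c in the frame of blue_rack between 0.0345 and 0.0425 m and x of white_twin_c in the frame of blue_rack between 0.021 and 0.041 m and z of white_twin_c in the frame of blue_rack between 0.0345 and 0.0425 m and ((y of red_vial_c in the frame of blue_rack between 0.051 and 0.075 m and y of red_twin_c in the frame of blue_rack between 0.051 and 0.075 m) or (y of red_vial_c in the frame of blue_rack between 0.009 and 0.033 m and y of red_twin_c in the frame of blue_rack between 0.009 and 0.033 m) or (y of red_vial_c in the frame of blue_rack between -0.033 and -0.009 m and y of red_twin_c in the frame of blue_rack between -0.033 and -0.009 m) or (y of red_vial_c in the frame of blue_rack between -0.075 and -0.051 m and y of red_twin_c in the frame of blue_rack between -0.075 and -0.051 m)) and x of red_vial_c in the frame of blue_rack between -0.041 and -0.021 m and z of red_vial_c in the frame of blue_rack between 0.0335 and 0.0415 m and x of red_twin_c in the frame of blue_rack between 0.021 and 0.041 m and z of red_twin_c in the frame of blue_rack between 0.0335 and 0.0415 m); the robot touches nothing.
It fails at once if a vial falls: it moves faster than 0.6 m/s (a drop of about 18 mm) with no finger on it ((contact force between the fingers and blue_vial below 0.02 N and linear speed of blue_vial above 0.6 m/s) or (contact force between the fingers and black_vial below 0.02 N and linear speed of black_vial above 0.6 m/s) or (contact force between the fingers and white_vial below 0.02 N and linear speed of white_vial above 0.6 m/s) or (contact force between the fingers and red_vial below 0.02 N and linear speed of red_vial above 0.6 m/s)).
It fails at once if a vial is tipped by more than about 45 degrees (angle between any of blue_vial_c, black_vial_c, white_vial_c, red_vial_c's own z axis and vertical above 0.8 rad).
It fails at once if a twin in the back row is taken out of its hole or tipped (moved more than 20 mm) (distance of any of blue_twin_c, black_twin_c, white_twin_c, red_twin_c from where it was at the start of the episode above 0.02 m).
It fails at once if the bottle, the beaker or the pen is displaced by more than 20 mm (distance of any of bottle_c, beaker_c, pen_c from where it was at the start of the episode above 0.02 m).
It also fails if it takes over 90 s, if anything falls off the work surface, if the arm or the gripper's body presses on something with over 40 N, if the wrist force passes 120 N, or if a joint passes its speed limit or range.

## Working session

There is one attempt and no reset: what is moved stays moved. The work goes in short steps, Python scripts to look and compute and a shell command to move; the robot and the scene stay as the last step left them, time stands still between calls to the robot, and variables do not carry over. Pictures are saved under pics/ and viewed, about 12 in all and at most 16, crops included, and the job is handed in when it is done.

```bash
mkdir -p pics; ls
cat > h.py <<'E'
import numpy as np, cv2
from workcell import env, viewer
def cal(n):
    c=viewer.get_calibration(n); R=cv2.Rodrigues(np.array(c["rvec"],float))[0]
    return c,R,np.array(c["tvec"],float)
def ray(c,R,t,u,v,z):
    d=R.T@np.array([(u-c["cx"])/c["fx"],(v-c["cy"])/c["fy"],1]); o=-R.T@t
    return o+d*(z-o[2])/d[2]
def proj(c,R,t,p):
    q=R@np.array(p)+t; return q[0]/q[2]*c["fx"]+c["cx"],q[1]/q[2]*c["fy"]+c["cy"]
def save(n,f):
    im=viewer.read_camera(n); cv2.imwrite(f,im[:,:,::-1]); return im
E
python3 - <<'E'
from h import *
for n in ("top","scene"):
    save(n,f"pics/{n}0.png"); c,R,t=cal(n); print(n,c["fx"],-R.T@t,R[2])
print(env.sense())
E
```

```text
pics
top 499.2786619678142 [0.48722896 0.26275209 1.06866744] [ 1.16300908e-01  6.63603882e-04 -9.93213803e-01]
scene 382.89595895036564 [ 0.04468705 -0.1008239   0.61943347] [ 0.65599541  0.40783196 -0.635093  ]
{'t': 0.1, 'q': array([ 1.18381548e+00,  2.17698081e-01,  1.61481916e+00,  1.64500224e-05,
        1.31130394e+00, -1.12194039e-01]), 'joint_vel': array([ 9.83295839e-04, -3.31157572e-03, -2.78341095e-03, -7.38037435e-05,
        3.71006847e-04,  1.35761733e-03]), 'joint_torque': array([-1.65757974e-03, -3.98083556e+01, -3.04966664e+01, -2.52113623e-04,
        4.27105027e-03,  1.14727845e-05]), 'tcp_pos': array([0.16928404, 0.60088504, 0.24406305]), 'eef_rot': array([ 0.70024256,  0.09608576,  0.70064269, -0.09760997]), 'force': array([-0.42241509,  1.34680622, -0.24285795]), 'torque': array([ 0.03755104, -0.04168049, -0.03650341]), 'finger_gap': 0.08558464344881501}
```

View pics/top0.png

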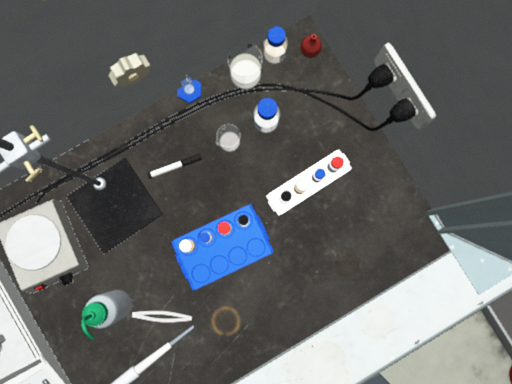

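View pics/scene0.png

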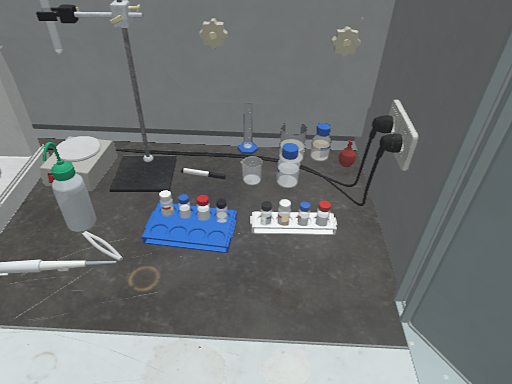

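The top view shows the blue-rack twins, left to right: white (187,245), blue (206,237), red (224,228), black (243,220). The empty front row is at (200,272), (219,264), (237,256) and (256,247). The white rack holds black (286,196), white (299,189), blue (319,175) and red (337,162). The scene view shows the same orders.

```bash
cat > meas.py <<'E'
from h import *
im=cv2.imread("pics/top0.png"); hsv=cv2.cvtColor(im,cv2.COLOR_BGR2HSV); c,R,t=cal("top")
H,W=im.shape[:2]
def big(m,roi):
    k=np.zeros_like(m); x0,y0,x1,y1=roi; k[y0:y1,x0:x1]=m[y0:y1,x0:x1]
    cs,_=cv2.findContours(k,cv2.RETR_EXTERNAL,cv2.CHAIN_APPROX_NONE); return max(cs,key=cv2.contourArea)[:,0].astype(float)
bl=cv2.inRange(hsv,(100,120,80),(130,255,255)); wh=cv2.inRange(hsv,(0,0,190),(180,60,255))
for nm,m,roi in (("blue",bl,(165,200,280,295)),("white",wh,(262,145,358,218))):
    p=big(m,roi)
    for z in (0.022,0.011):
        w=np.array([ray(c,R,t,u,v,z)[:2] for u,v in p]); r=cv2.minAreaRect((w*1000).astype(np.float32)); print(nm,z,r)
z=dict(black=.068,blue=.068,white=.072,red=.070)
masks=dict(black=cv2.inRange(hsv,(0,0,0),(180,255,45)),blue=cv2.inRange(hsv,(105,150,60),(130,255,255)),white=cv2.inRange(hsv,(0,0,170),(180,70,255)),red=cv2.bitwise_or(cv2.inRange(hsv,(0,130,90),(8,255,255)),cv2.inRange(hsv,(170,130,90),(180,255,255))))
for n,u,v,col in (("vial",286,196,"black"),("vial",299,189,"white"),("vial",319,175,"blue"),("vial",337,162,"red"),("twin",187,245,"white"),("twin",206,237,"blue"),("twin",224,228,"red"),("twin",243,220,"black")):
    nl,lab,st,ce=cv2.connectedComponentsWithStats(masks[col][v-9:v+10,u-9:u+10])
    i=1+np.argmin(np.linalg.norm(ce[1:]-9,axis=1)); q=ce[i]+[u-9,v-9]
    print(n,col,st[i,4],st[i,2:4],q.round(1),ray(c,R,t,*q,z[col]).round(4))
crop=cv2.resize(im[140:300,165:365],None,fx=4,fy=4,interpolation=cv2.INTER_CUBIC); cv2.imwrite("pics/crop0.png",crop[:600])
E
python3 meas.py
```

```text
blue 0.022 ((488.0543212890625, 327.2940673828125), (114.68413543701172, 194.20718383789062), 24.76548194885254)
blue 0.011 ((488.0630187988281, 327.97235107421875), (115.88938903808594, 196.2482147216797), 24.76546859741211)
white 0.022 ((622.25146484375, 143.49948120117188), (52.17576599121094, 192.79327392578125), 32.20817184448242)
white 0.011 ((623.67041015625, 142.2461700439453), (52.72409439086914, 194.8195037841797), 32.208152770996094)
vial black 54 [8 8] [285.7 195.7] [0.5881 0.1957 0.068 ]
vial white 327 [19 19] [299.2 188.7] [0.6018 0.1686 0.072 ]
vial blue 68 [ 9 10] [319.9 173.5] [0.6329 0.1257 0.068 ]
vial red 99 [11 11] [337.  162.1] [0.6556 0.0909 0.07  ]
twin white 152 [15 13] [185.8 245.2] [0.4906 0.3955 0.072 ]
twin blue 305 [19 19] [205.5 237. ] [0.5065 0.3569 0.068 ]
twin red 113 [12 12] [223.5 227.5] [0.5253 0.3209 0.07  ]
twin black 51 [8 8] [242.9 219.5] [0.541  0.2821 0.068 ]
```

View pics/crop0.png

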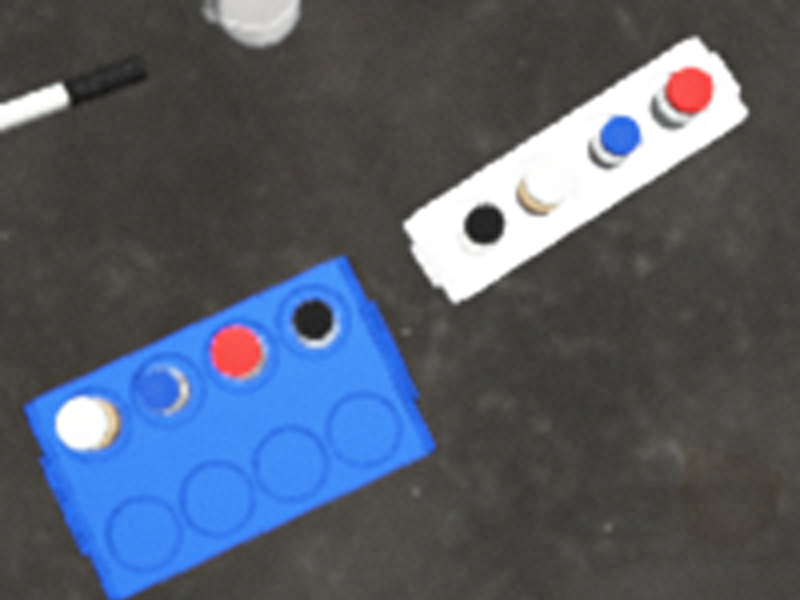

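The crop shows the empty blue holes at about (144,534), (217,498), (290,464) and (364,428). The caps and both racks are clearly separated.

```bash
cat > meas2.py <<'E'
from h import *
from scipy.spatial.transform import Rotation as Ro
im=cv2.imread("pics/top0.png"); c,R,t=cal("top")
f=lambda u,v,z: ray(c,R,t,u/4+165-.375,v/4+140-.375,z)
print("holes"); ho=np.array([f(*p,.022)[:2] for p in ((144,534),(217,498),(290,464),(364,428))]); print(ho.round(4))
d=ho[0]-ho[3]; yb=np.arctan2(-d[0],d[1]); print("len",np.hypot(*d)/.126,"yaw",np.degrees(yb))
a=np.radians(24.77); Rb=np.array([[np.cos(a),-np.sin(a)],[np.sin(a),np.cos(a)]]); print("from rect",[(np.array([.488,.3273])+Rb@[-.031,y]).round(4).tolist() for y in (.063,.021,-.021,-.063)])
a=np.radians(32.2); Rw=np.array([[np.cos(a),-np.sin(a)],[np.sin(a),np.cos(a)]]);print("white holes",[(np.array([.6222,.1435])+Rw@[0,y]).round(4).tolist() for y in (.063,.021,-.021,-.063)])
# two-view check of caps
c2,R2,t2=cal("scene"); s=cv2.imread("pics/scene0.png")
caps=dict(black=(286.0,195.6,.068),white=(301.5,185.6,.072),blue=(319.9,173.6,.068),red=(337,162.2,.07),)
for k,(u,v,z) in caps.items():
    p=ray(c,R,t,u,v,z); print(k,p.round(4),"scene px",np.round(proj(c2,R2,t2,p),1))
T=env.sense(); M=Ro.from_quat(np.r_[T["eef_rot"][1:],T["eef_rot"][0]]).as_matrix(); print(M.round(3))
for n,u,v,z in (("bottle",266,104,.108),("beaker",228,130,.06)): print(n,ray(c,R,t,u,v,z).round(3))
cv2.imwrite("pics/scrop0.png",cv2.resize(s[180:260,140:345],None,fx=3.9,fy=3.9,interpolation=cv2.INTER_CUBIC))
E
python3 meas2.py
```

```text
holes
[[0.4331 0.3712]
 [0.4513 0.3334]
 [0.4685 0.2955]
 [0.4868 0.2569]]
len 1.0018604076887196 yaw 25.133668732760714
from rect [[0.4335, 0.3715], [0.4511, 0.3334], [0.4687, 0.2952], [0.4862, 0.2571]]
white holes [[0.5886, 0.1968], [0.611, 0.1613], [0.6334, 0.1257], [0.6558, 0.0902]]
black [0.5884 0.1951 0.068 ] scene px [266.2 204.4]
white [0.6079 0.1639 0.072 ] scene px [283.4 203.4]
blue [0.6326 0.1258 0.068 ] scene px [304.2 205. ]
red [0.6554 0.0909 0.07  ] scene px [323.5 204.4]
[[-0.001  0.271  0.962]
 [-0.002  0.962 -0.271]
 [-1.    -0.002 -0.   ]]
bottle [0.767 0.235 0.108]
beaker [0.726 0.312 0.06 ]
```

View pics/scrop0.png

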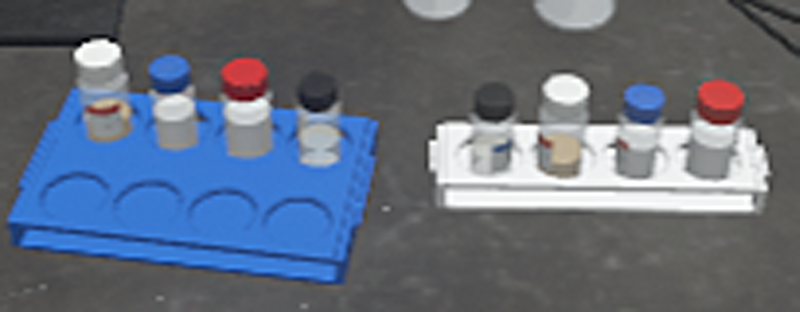

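The scene crop agrees with the projected cap positions to about 1 px (2 px for the white vial, so I shift it about 2 mm along the row). I'll set the jaws across the rows and travel high to the red vial.

```bash
cat > go.py <<'E'
import sys
from h import *
from scipy.spatial.transform import Rotation as Ro
P=dict(black=(.5884,.1953),white=(.6095,.1622),blue=(.6328,.1258),red=(.6555,.0908),
 hwhite=(.4333,.3713),hblue=(.4512,.3334),hred=(.4686,.2954),hblack=(.4865,.2570))
s=env.sense(); M=Ro.from_quat(np.r_[s["eef_rot"][1:],s["eef_rot"][0]]).as_matrix()
print("t",round(s["t"],2),"tcp",s["tcp_pos"].round(4),"gap",round(s["finger_gap"],4),"F",s["force"].round(2),"jaw yaw",np.degrees(np.arctan2(M[1,1],M[0,1])).round(2),"tilt",np.degrees(np.arccos(-M[2,0])).round(2))
for a in sys.argv[1:]:
    n,z=a.split(":"); p=np.r_[P[n],float(z)]; print(a,"tool shift",(M.T@(p-s["tcp_pos"])).round(4))
E
python3 -m creep '[[[0,0,0],[6.54,0,0],0.05],[[0,0,0],[6.54,0,0],0.05],[[0,0,0],[6.54,0,0],0.05],[[0,0,0],[6.54,0,0],0.05],[[0,0,0],[6.54,0,0],0.05],[[0,0,0],[6.54,0,0],0.05],[[0,0,0],[6.54,0,0],0.05],[[0,0.01,0.037],[0,0,0],0.05],[[0,0.01,0.037],[0,0,0],0.05],[[0,0.01,0.037],[0,0,0],0.05],[[0,0.01,0.037],[0,0,0],0.05],[[0,0.01,0.037],[0,0,0],0.05],[[0,0.01,0.037],[0,0,0],0.05],[[0,0.01,0.037],[0,0,0],0.05],[[0,0.01,0.037],[0,0,0],0.05],[[0,0.01,0.037],[0,0,0],0.05],[[0,0.01,0.037],[0,0,0],0.05],[[0,0.01,0.037],[0,0,0],0.05],[[0,0.01,0.037],[0,0,0],0.05],[[0,0,0],[0,0,0],0.05]]' 30; python3 go.py red:0.15
```

```text
t: 1.77
tcp_pos: [0.4908, 0.2635, 0.245]
eef_rot: [0.608, 0.363, 0.605, -0.364]
force: [-0.5, 0.5, 0.3]
finger_gap: 0.0498
t 1.77 tcp [0.4908 0.2635 0.245 ] gap 0.0498 F [-0.49  0.53  0.27] jaw yaw 28.13 tilt 0.22
red:0.15 tool shift [0.096  0.0637 0.2296]
```

```bash
python3 -m creep '[[[0.012,0.008,0.0287],[0,0,0],0.05],[[0.012,0.008,0.0287],[0,0,0],0.05],[[0.012,0.008,0.0287],[0,0,0],0.05],[[0.012,0.008,0.0287],[0,0,0],0.05],[[0.012,0.008,0.0287],[0,0,0],0.05],[[0.012,0.008,0.0287],[0,0,0],0.05],[[0.012,0.008,0.0287],[0,0,0],0.05],[[0.012,0.008,0.0287],[0,0,0],0.05],[[0,0,0],[0,0,0],0.05],[[0,0,0],[0,0,0],0.05],[[0,0,0],[0,0,0],0.05]]' ; python3 go.py red:0.043; python3 -c "
from h import *
c,R,t=cal('wrist'); save('wrist','pics/w1.png'); save('top','pics/t1.png')
for p in ((.6555,.0908,.07),(.6328,.1258,.068),(.6095,.1622,.072)): print(np.round(proj(c,R,t,p),1))"
```

```text
t: 2.68
tcp_pos: [0.6517, 0.0977, 0.1487]
eef_rot: [0.607, 0.362, 0.608, -0.362]
force: [-0.9, 1.3, 0.2]
finger_gap: 0.05
t 2.68 tcp [0.6517 0.0977 0.1487] gap 0.05 F [-0.89  1.25  0.25] jaw yaw 28.46 tilt 0.1
red:0.043 tool shift [0.1057 0.0002 0.008 ]
[255.5 214.2]
[251.3 163.1]
[246.6 105. ]
```

View pics/w1.png

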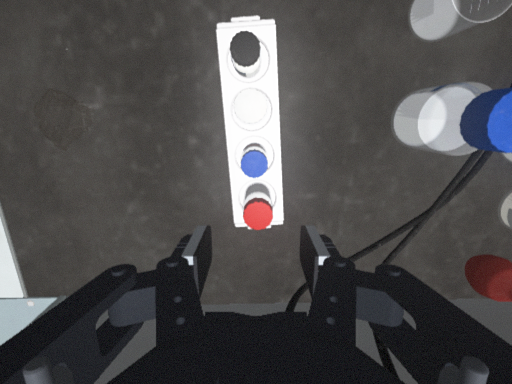

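The wrist view puts the red cap at (258,214) and blue at (254,163), within 3 px (about 2 mm, along the jaw axis) of prediction. The white cap, at about (252,108), sits about 2 mm nearer the blue one, so I refine its position. Now I descend on red.

```bash
sed -i 's/white=(.6095,.1622)/white=(.6106,.1606)/' go.py; python3 -m creep '[[[0,0.001,0.004],[0,0,0],0.05],[[0,0.001,0.004],[0,0,0],0.05],[[0.013,0,0],[0,0,0],0.05],[[0.013,0,0],[0,0,0],0.05],[[0.013,0,0],[0,0,0],0.05],[[0.013,0,0],[0,0,0],0.05],[[0.013,0,0],[0,0,0],0.05],[[0.013,0,0],[0,0,0],0.05],[[0.013,0,0],[0,0,0],0.05],[[0.013,0,0],[0,0,0],0.05],[[0,0,0],[0,0,0],0.05],[[0,0,0],[0,0,0],0.05]]' ; python3 go.py red:0.043
```

```text
t: 3.78
tcp_pos: [0.657, 0.091, 0.0436]
eef_rot: [0.607, 0.361, 0.608, -0.362]
force: [0.5, -0.1, 0.1]
finger_gap: 0.0497
t 3.78 tcp [0.657  0.091  0.0436] gap 0.0497 F [ 0.46 -0.11  0.13] jaw yaw 28.47 tilt 0.16
red:0.043 tool shift [ 0.0006 -0.0014 -0.0005]
```

```bash
python3 -m creep '[[[0,0,0],[0,0,0],0.036],[[0,0,0],[0,0,0],0.03],[[0,0,0],[0,0,0],0.02],[[0,0,0],[0,0,0],0.02],[[0,0,0],[0,0,0],0.02],[[0,0,0],[0,0,0],0.02],[[-0.004,0,0],[0,0,0],0.02],[[-0.01,0,0],[0,0,0],0.02],[[-0.014,0,0],[0,0,0],0.02],[[-0.014,0,0],[0,0,0],0.02],[[-0.014,0,0],[0,0,0],0.02],[[-0.014,0,0],[0,0,0],0.02],[[-0.014,0,0],[0,0,0],0.02],[[-0.006,0,0],[0,0,0],0.02],[[0,0,0],[0,0,0],0.02]]' 25; python3 go.py hred:0.134
```

```text
t: 5.03
tcp_pos: [0.6599, 0.0912, 0.1388]
eef_rot: [0.609, 0.363, 0.606, -0.361]
force: [0.1, -0.9, -0.3]
finger_gap: 0.0274
t 5.03 tcp [0.6599 0.0912 0.1388] gap 0.0274 F [ 0.14 -0.85 -0.32] jaw yaw 28.48 tilt 0.31
hred:0.134 tool shift [ 0.0038 -0.0709 -0.2707]
```

```bash
python3 -m creep '[[[0,-0.003,-0.0107],[0,0,0],0.02],[[0,-0.006,-0.022],[0,0,0],0.02],[[0,-0.006,-0.022],[0,0,0],0.02],[[0,-0.006,-0.022],[0,0,0],0.02],[[0,-0.006,-0.022],[0,0,0],0.02],[[0,-0.006,-0.022],[0,0,0],0.02],[[0,-0.006,-0.022],[0,0,0],0.02],[[0,-0.006,-0.022],[0,0,0],0.02],[[0,-0.006,-0.022],[0,0,0],0.02],[[0,-0.006,-0.022],[0,0,0],0.02],[[0,-0.006,-0.022],[0,0,0],0.02],[[0,-0.005,-0.022],[0,0,0],0.02],[[0,-0.003,-0.018],[0,0,0],0.02],[[0,0,0],[0,0,0],0.02],[[0,0,0],[0,0,0],0.02],[[0,0,0],[0,0,0],0.02]]'; python3 go.py hred:0.044;  python3 -c "
from h import *
c,R,t=cal('wrist'); save('wrist','pics/w2.png'); print(env.sense()['tcp_pos'])
for p in ((.4686,.2954,.022),(.4512,.3334,.022),(.4865,.2570,.022),(.4333,.3713,.022)): print(np.round(proj(c,R,t,p),1))"; python3 go.py hred:0.044
```

```text
t: 6.37
tcp_pos: [0.4659, 0.2948, 0.1345]
eef_rot: [0.608, 0.361, 0.608, -0.362]
force: [0.4, -0.6, -0.3]
finger_gap: 0.0269
t 6.37 tcp [0.4659 0.2948 0.1345] gap 0.0269 F [ 0.38 -0.55 -0.32] jaw yaw 28.51 tilt 0.09
hred:0.044 tool shift [0.0905 0.0028 0.0007]
[0.46643934 0.29461033 0.13471221]
[258.3 194.1]
[261.7 149. ]
[255.5 236. ]
[264.7  99.2]
t 6.42 tcp [0.4664 0.2946 0.1347] gap 0.0274 F [ 0.51  0.71 -0.57] jaw yaw 28.46 tilt 0.06
hred:0.044 tool shift [0.0907 0.0024 0.0003]
```

View pics/w2.png

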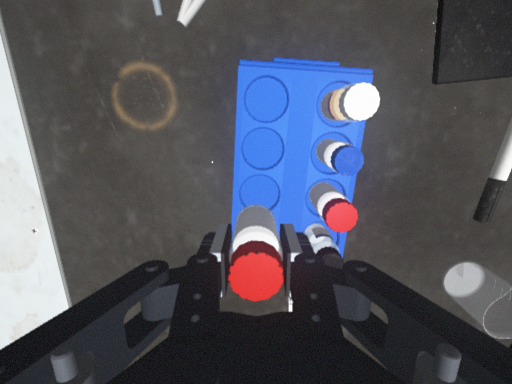

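The wrist view shows the red vial upright in the jaws. The empty holes at (266,99), (263,149) and (259,194) match prediction to about 1 px, so I lower it.

```bash
python3 -m creep '[[[0.008,0.0025,0],[0,0,0],0.02],[[0.012,0,0],[0,0,0],0.02],[[0.012,0,0],[0,0,0],0.02],[[0.012,0,0],[0,0,0],0.02],[[0.012,0,0],[0,0,0],0.02],[[0.01,0,0],[0,0,0],0.02],[[0.008,0,0],[0,0,0],0.02],[[0.006,0,0],[0,0,0],0.02],[[0.005,0,0],[0,0,0],0.02],[[0.004,0,0],[0,0,0],0.02],[[0,0,0],[0,0,0],0.02],[[0,0,0],[0,0,0],0.02]]'; python3 go.py hred:0.0436
```

```text
t: 7.42
tcp_pos: [0.4693, 0.2967, 0.0467]
eef_rot: [0.608, 0.362, 0.607, -0.361]
force: [-0.4, -0.1, -0.5]
finger_gap: 0.0273
t 7.42 tcp [0.4693 0.2967 0.0467] gap 0.0273 F [-0.45 -0.14 -0.52] jaw yaw 28.48 tilt 0.08
hred:0.0436 tool shift [ 0.0031 -0.0013  0.0008]
```

```bash
python3 -m creep '[[[0.001,-0.0005,0.0005],[0,0,0],0.02],[[0.001,0,0],[0,0,0],0.02],[[0.0005,0,0],[0,0,0],0.02],[[0,0,0],[0,0,0],0.02]]'; python3 -m creep '[[[0.0005,0,0],[0,0,0],0.02],[[0,0,0],[0,0,0],0.02],[[0,0,0],[0,0,0],0.02]]'
```

```text
t: 7.75
tcp_pos: [0.4695, 0.2965, 0.0464]
eef_rot: [0.608, 0.362, 0.607, -0.361]
force: [-4.5, -1.7, 11.7]
finger_gap: 0.0275
t: 8.0
tcp_pos: [0.4695, 0.2965, 0.0464]
eef_rot: [0.608, 0.362, 0.608, -0.361]
force: [-5.8, -1.5, 14.3]
finger_gap: 0.0273
```

Upward contact force at z = 0.0464 is far below the rim height, so the vial is on the base. I'll relieve the load and release.

```bash
python3 -m creep '[[[-0.0015,0,0],[0,0,0],0.02],[[0,0,0],[0,0,0],0.029],[[0,0,0],[0,0,0],0.032],[[0,0,0],[0,0,0],0.036],[[0,0,0],[0,0,0],0.04],[[0,0,0],[0,0,0],0.04],[[0,0,0],[0,0,0],0.04],[[-0.01,0,0],[0,0,0],0.04],[[-0.014,0,0],[0,0,0],0.04],[[-0.016,0,0],[0,0,0],0.04],[[-0.016,0,0],[0,0,0],0.04],[[-0.016,0,0],[0,0,0],0.04],[[-0.016,0,0],[0,0,0],0.04],[[-0.01,0,0],[0,0,0],0.045],[[0,0,0],[0,0,0],0.05],[[0,0,0],[0,0,0],0.05]]'; python3 go.py blue:0.15; python3 -c "
from h import *
save('scene','pics/s2.png');a=cv2.imread('pics/s2.png')[170:260,130:345];cv2.imwrite('pics/s2c.png',cv2.resize(a,None,fx=3.7,fy=3.7,interpolation=cv2.INTER_CUBIC))"
```

```text
t: 9.33
tcp_pos: [0.469, 0.2959, 0.1436]
eef_rot: [0.608, 0.362, 0.607, -0.361]
force: [0.4, -0.1, -1.0]
finger_gap: 0.0498
t 9.33 tcp [0.469  0.2959 0.1436] gap 0.0498 F [ 0.4  -0.09 -1.  ] jaw yaw 28.47 tilt 0.1
blue:0.15 tool shift [-0.0062  0.0629  0.2276]
```

View pics/s2c.png

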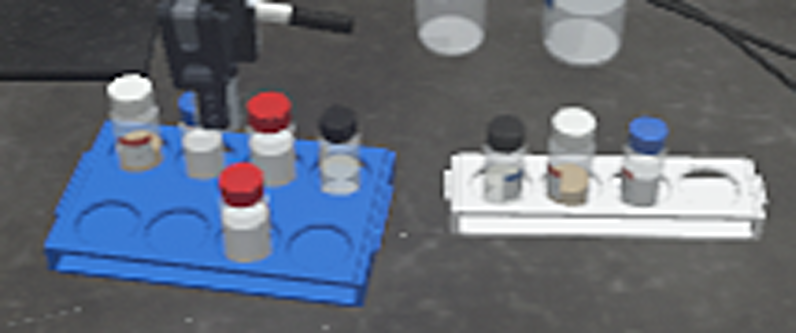

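The red vial stands seated in front of its twin, at crop (243,210), and everything else is unchanged. Next is blue.

```bash
python3 -m creep '[[[0,0.0029,0.0106],[0,0,0],0.05],[[0,0.006,0.022],[0,0,0],0.05],[[0,0.006,0.022],[0,0,0],0.05],[[0,0.006,0.022],[0,0,0],0.05],[[0,0.006,0.022],[0,0,0],0.05],[[0,0.006,0.022],[0,0,0],0.05],[[0,0.006,0.022],[0,0,0],0.05],[[0,0.006,0.022],[0,0,0],0.05],[[0,0.006,0.022],[0,0,0],0.05],[[0,0.006,0.022],[0,0,0],0.05],[[0,0.004,0.013],[0,0,0],0.05],[[0,0.002,0.006],[0,0,0],0.05],[[0,0,0],[0,0,0],0.05],[[0,0,0],[0,0,0],0.05]]'; python3 go.py blue:0.045
```

```text
t: 10.55
tcp_pos: [0.6317, 0.1258, 0.142]
eef_rot: [0.607, 0.362, 0.608, -0.362]
force: [-0.7, -0.2, -0.1]
finger_gap: 0.0503
t 10.55 tcp [0.6317 0.1258 0.142 ] gap 0.0503 F [-0.67 -0.2  -0.08] jaw yaw 28.45 tilt 0.11
blue:0.045 tool shift [0.097  0.0011 0.0006]
```

```bash
python3 -m creep '[[[0.012,0.001,0],[0,0,0],0.05],[[0.014,0,0.0005],[0,0,0],0.05],[[0.014,0,0],[0,0,0],0.05],[[0.014,0,0],[0,0,0],0.05],[[0.014,0,0],[0,0,0],0.05],[[0.013,0,0],[0,0,0],0.05],[[0.01,0,0],[0,0,0],0.05],[[0.006,0,0],[0,0,0],0.05],[[0,0,0],[0,0,0],0.05],[[0,0,0],[0,0,0],0.035],[[0,0,0],[0,0,0],0.028],[[0,0,0],[0,0,0],0.02],[[0,0,0],[0,0,0],0.018],[[0,0,0],[0,0,0],0.018],[[0,0,0],[0,0,0],0.018]]'
python3 -m creep '[[[-0.004,0,0],[0,0,0],0.018],[[-0.01,0,0],[0,0,0],0.018],[[-0.014,0,0],[0,0,0],0.018],[[-0.014,0,0],[0,0,0],0.018],[[-0.014,0,0],[0,0,0],0.018],[[-0.014,0,0],[0,0,0],0.018],[[-0.014,0,0],[0,0,0],0.018],[[-0.006,0,0],[0,0,0],0.018],[[0,0,0],[0,0,0],0.018],[[0,0,0],[0,0,0],0.018]]'; python3 go.py hblue:0.134
```

```text
t: 11.8
tcp_pos: [0.6344, 0.1257, 0.0469]
eef_rot: [0.608, 0.362, 0.607, -0.361]
force: [0.7, -0.1, 3.3]
finger_gap: 0.0242
t: 12.63
tcp_pos: [0.6337, 0.1257, 0.1365]
eef_rot: [0.608, 0.362, 0.607, -0.361]
force: [-0.4, -0.1, -0.4]
finger_gap: 0.0242
t 12.63 tcp [0.6337 0.1257 0.1365] gap 0.0242 F [-0.42 -0.07 -0.37] jaw yaw 28.48 tilt 0.06
hblue:0.134 tool shift [ 0.0023 -0.0614 -0.2696]
```

```bash
python3 -m creep '[[[0,-0.0024,-0.0106],[0,0,0],0.018],[[0,-0.005,-0.022],[0,0,0],0.018],[[0,-0.005,-0.022],[0,0,0],0.018],[[0,-0.005,-0.022],[0,0,0],0.018],[[0,-0.005,-0.022],[0,0,0],0.018],[[0,-0.005,-0.022],[0,0,0],0.018],[[0,-0.005,-0.022],[0,0,0],0.018],[[0,-0.005,-0.022],[0,0,0],0.018],[[0,-0.005,-0.022],[0,0,0],0.018],[[0,-0.005,-0.022],[0,0,0],0.018],[[0,-0.005,-0.022],[0,0,0],0.018],[[0,-0.005,-0.022],[0,0,0],0.018],[[0,-0.004,-0.017],[0,0,0],0.018],[[0,0,0],[0,0,0],0.018],[[0,0,0],[0,0,0],0.018],[[0,0,0],[0,0,0],0.018]]'; python3 go.py hblue:0.048
```

```text
t: 13.97
tcp_pos: [0.4504, 0.333, 0.135]
eef_rot: [0.608, 0.361, 0.608, -0.362]
force: [-0.5, -0.1, -0.7]
finger_gap: 0.0242
t 13.97 tcp [0.4504 0.333  0.135 ] gap 0.0242 F [-0.48 -0.11 -0.66] jaw yaw 28.5 tilt 0.09
hblue:0.048 tool shift [0.087 0.001 0.   ]
```

```bash
python3 -m creep '[[[0.008,0.001,0],[0,0,0],0.018],[[0.012,0,0],[0,0,0],0.018],[[0.012,0,0],[0,0,0],0.018],[[0.012,0,0],[0,0,0],0.018],[[0.012,0,0],[0,0,0],0.018],[[0.01,0,0],[0,0,0],0.018],[[0.008,0,0],[0,0,0],0.018],[[0.006,0,0],[0,0,0],0.018],[[0.004,0,0],[0,0,0],0.018],[[0.001,0,0],[0,0,0],0.018],[[0,0,0],[0,0,0],0.018],[[0,0,0],[0,0,0],0.018]]'; python3 -m creep '[[[0.001,0,0],[0,0,0],0.018],[[0.0005,0,0],[0,0,0],0.018],[[0,0,0],[0,0,0],0.018],[[0,0,0],[0,0,0],0.018]]'
```

```text
t: 14.97
tcp_pos: [0.4524, 0.3342, 0.0514]
eef_rot: [0.608, 0.362, 0.607, -0.361]
force: [0.1, -0.4, -0.0]
finger_gap: 0.0242
t: 15.3
tcp_pos: [0.452, 0.3339, 0.0495]
eef_rot: [0.608, 0.362, 0.608, -0.362]
force: [-0.6, 0.1, -0.4]
finger_gap: 0.0239
```

```bash
python3 -m creep '[[[0.001,0,0],[0,0,0],0.018],[[0.0005,0,0],[0,0,0],0.018],[[0,0,0],[0,0,0],0.018],[[0,0,0],[0,0,0],0.018]]';python3 -m creep '[[[0.0005,0,0],[0,0,0],0.018],[[0.0005,0,0],[0,0,0],0.018],[[0,0,0],[0,0,0],0.018],[[0,0,0],[0,0,0],0.018]]'
```

```text
t: 15.63
tcp_pos: [0.4518, 0.3338, 0.0477]
eef_rot: [0.608, 0.362, 0.608, -0.362]
force: [0.2, 0.3, -0.2]
finger_gap: 0.0244
t: 15.97
tcp_pos: [0.4519, 0.3339, 0.0469]
eef_rot: [0.608, 0.362, 0.608, -0.362]
force: [0.5, 0.0, 1.9]
finger_gap: 0.0243
```

Contact is just beginning at the pick height (0.0469). Release, and go for white.

```bash
python3 -m creep '[[[0,0,0],[0,0,0],0.026],[[0,0,0],[0,0,0],0.03],[[0,0,0],[0,0,0],0.034],[[0,0,0],[0,0,0],0.038],[[0,0,0],[0,0,0],0.038],[[0,0,0],[0,0,0],0.038],[[-0.01,0,0],[0,0,0],0.038],[[-0.014,0,0],[0,0,0],0.038],[[-0.016,0,0],[0,0,0],0.038],[[-0.016,0,0],[0,0,0],0.038],[[-0.016,0,0],[0,0,0],0.038],[[-0.016,0,0],[0,0,0],0.038],[[-0.01,0,0],[0,0,0],0.045],[[0,0,0],[0,0,0],0.05],[[0,0,0],[0,0,0],0.05]]'; python3 go.py white:0.145
```

```text
t: 17.22
tcp_pos: [0.4523, 0.3341, 0.1457]
eef_rot: [0.608, 0.362, 0.607, -0.361]
force: [-0.3, 0.4, -0.3]
finger_gap: 0.0503
t 17.22 tcp [0.4523 0.3341 0.1457] gap 0.0503 F [-0.3   0.44 -0.31] jaw yaw 28.48 tilt 0.11
white:0.145 tool shift [0.0008 0.0564 0.228 ]
```

Then over white, with a wrist check of the white cap's position along the row.

```bash
python3 -m creep '[[[0,0.0026,0.0106],[0,0,0],0.05],[[0,0.0054,0.022],[0,0,0],0.05],[[0,0.0054,0.022],[0,0,0],0.05],[[0,0.0054,0.022],[0,0,0],0.05],[[0,0.0054,0.022],[0,0,0],0.05],[[0,0.0054,0.022],[0,0,0],0.05],[[0,0.0054,0.022],[0,0,0],0.05],[[0,0.0054,0.022],[0,0,0],0.05],[[0,0.0054,0.022],[0,0,0],0.05],[[0,0.0054,0.022],[0,0,0],0.05],[[0,0.004,0.013],[0,0,0],0.05],[[0,0.002,0.006],[0,0,0],0.05],[[0,0,0],[0,0,0],0.05],[[0,0,0],[0,0,0],0.05]]'; python3 go.py white:0.0465; python3 -c "
from h import *
c,R,t=cal('wrist'); save('wrist','pics/w3.png')
for p in ((.6106,.1606,.072),(.5884,.1953,.068)): print(np.round(proj(c,R,t,p),1))
a=cv2.imread('pics/w3.png')[60:310,130:380];cv2.imwrite('pics/w3c.png',cv2.resize(a,None,fx=2.4,fy=2.4))"
```

```text
t: 18.38
tcp_pos: [0.61, 0.1612, 0.144]
eef_rot: [0.607, 0.362, 0.608, -0.362]
force: [0.3, -0.2, 0.2]
finger_gap: 0.0503
t 18.38 tcp [0.61   0.1612 0.144 ] gap 0.0503 F [ 0.29 -0.2   0.18] jaw yaw 28.45 tilt 0.11
white:0.0465 tool shift [0.0975 0.0004 0.0009]
[255.9 208.7]
[251.9 155.6]
```

View pics/w3c.png

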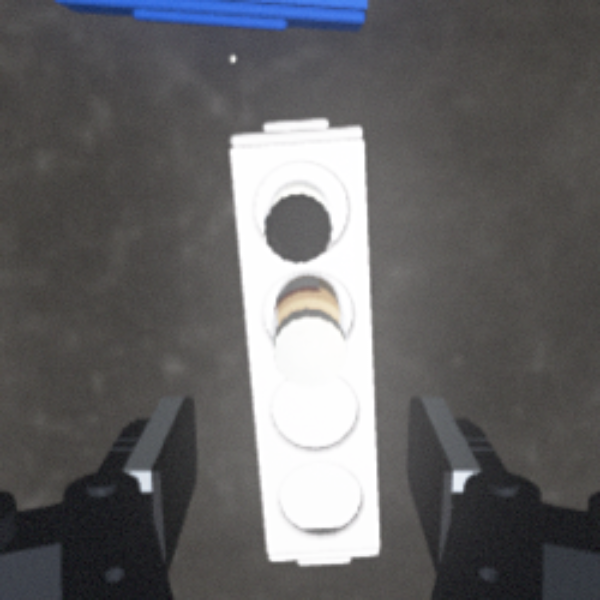

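The white cap is at (260,206), against a prediction of (256,209), so my earlier estimate was the better one. I shift back about 2 mm along the row and grasp.

```bash
python3 -m creep '[[[0.012,0.001,-0.001],[0,0,0],0.05],[[0.014,0.001,0],[0,0,0],0.05],[[0.014,0,0],[0,0,0],0.05],[[0.014,0,0],[0,0,0],0.05],[[0.014,0,0],[0,0,0],0.05],[[0.013,0,0],[0,0,0],0.05],[[0.01,0,0],[0,0,0],0.05],[[0.006,0,0],[0,0,0],0.05],[[0,0,0],[0,0,0],0.05],[[0,0,0],[0,0,0],0.036],[[0,0,0],[0,0,0],0.03],[[0,0,0],[0,0,0],0.02],[[0,0,0],[0,0,0],0.018],[[0,0,0],[0,0,0],0.018],[[0,0,0],[0,0,0],0.018]]'
python3 -m creep '[[[-0.004,0,0],[0,0,0],0.018],[[-0.01,0,0],[0,0,0],0.018],[[-0.014,0,0],[0,0,0],0.018],[[-0.014,0,0],[0,0,0],0.018],[[-0.014,0,0],[0,0,0],0.018],[[-0.014,0,0],[0,0,0],0.018],[[-0.014,0,0],[0,0,0],0.018],[[-0.006,0,0],[0,0,0],0.018],[[0,0,0],[0,0,0],0.018],[[0,0,0],[0,0,0],0.018]]'; python3 go.py hwhite:0.137
```

```text
t: 19.68
tcp_pos: [0.6128, 0.163, 0.0489]
eef_rot: [0.608, 0.362, 0.607, -0.361]
force: [-0.2, -0.5, 2.8]
finger_gap: 0.0274
t: 20.52
tcp_pos: [0.6122, 0.1629, 0.1385]
eef_rot: [0.608, 0.362, 0.607, -0.361]
force: [-0.1, -0.0, -0.7]
finger_gap: 0.0274
t 20.52 tcp [0.6122 0.1629 0.1385] gap 0.0274 F [-0.05 -0.05 -0.68] jaw yaw 28.48 tilt 0.06
hwhite:0.137 tool shift [ 0.0013 -0.0579 -0.2684]
```

```bash
python3 -m creep '[[[0,-0.0024,-0.0106],[0,0,0],0.018],[[0,-0.0048,-0.022],[0,0,0],0.018],[[0,-0.0048,-0.022],[0,0,0],0.018],[[0,-0.0048,-0.022],[0,0,0],0.018],[[0,-0.0048,-0.022],[0,0,0],0.018],[[0,-0.0048,-0.022],[0,0,0],0.018],[[0,-0.0048,-0.022],[0,0,0],0.018],[[0,-0.0048,-0.022],[0,0,0],0.018],[[0,-0.0048,-0.022],[0,0,0],0.018],[[0,-0.0048,-0.022],[0,0,0],0.018],[[0,-0.0048,-0.022],[0,0,0],0.018],[[0,-0.0045,-0.022],[0,0,0],0.018],[[0,-0.003,-0.016],[0,0,0],0.018],[[0,0,0],[0,0,0],0.018],[[0,0,0],[0,0,0],0.018],[[0,0,0],[0,0,0],0.018]]'; python3 go.py hwhite:0.051;  python3 -c "
from h import *
c,R,t=cal('wrist'); save('wrist','pics/w4.png'); print(np.round(proj(c,R,t,(.4333,.3713,.022)),1))"
```

```text
t: 21.85
tcp_pos: [0.4325, 0.3709, 0.1369]
eef_rot: [0.608, 0.361, 0.608, -0.362]
force: [0.7, 0.3, -0.4]
finger_gap: 0.0271
t 21.85 tcp [0.4325 0.3709 0.1369] gap 0.0271 F [ 0.69  0.32 -0.43] jaw yaw 28.5 tilt 0.1
hwhite:0.051 tool shift [ 0.0859  0.0011 -0.    ]
[256.5 192.6]
```

View pics/w4.png

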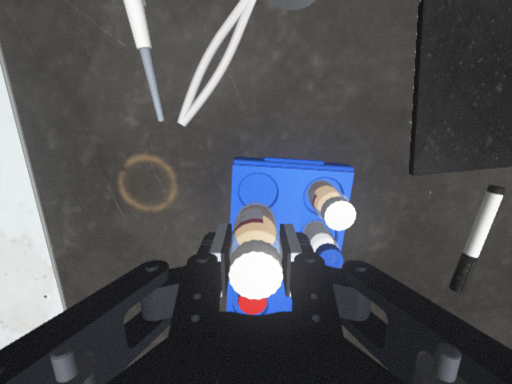

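The wrist view shows white upright in the jaws. Its hole is at (259,190), about 2 px from prediction, so I trim by about 1 mm and lower.

```bash
python3 -m creep '[[[0.008,0.001,-0.001],[0,0,0],0.018],[[0.012,0.0005,0],[0,0,0],0.018],[[0.012,0,0],[0,0,0],0.018],[[0.012,0,0],[0,0,0],0.018],[[0.012,0,0],[0,0,0],0.018],[[0.01,0,0],[0,0,0],0.018],[[0.008,0,0],[0,0,0],0.018],[[0.006,0,0],[0,0,0],0.018],[[0.004,0,0],[0,0,0],0.018],[[0.001,0,0],[0,0,0],0.018],[[0,0,0],[0,0,0],0.018],[[0,0,0],[0,0,0],0.018]]'; python3 -m creep '[[[0.001,0,0],[0,0,0],0.018],[[0.0005,0,0],[0,0,0],0.018],[[0,0,0],[0,0,0],0.018],[[0,0,0],[0,0,0],0.018]]'
```

```text
t: 22.9
tcp_pos: [0.4343, 0.3734, 0.0534]
eef_rot: [0.608, 0.362, 0.607, -0.361]
force: [0.3, 0.7, -0.7]
finger_gap: 0.0271
t: 23.23
tcp_pos: [0.4339, 0.3731, 0.0516]
eef_rot: [0.608, 0.362, 0.608, -0.361]
force: [1.0, 0.1, -0.3]
finger_gap: 0.027
```

```bash
python3 -m creep '[[[0.001,0,0],[0,0,0],0.018],[[0.0005,0,0],[0,0,0],0.018],[[0,0,0],[0,0,0],0.018],[[0,0,0],[0,0,0],0.018]]';python3 -m creep '[[[0.0005,0,0],[0,0,0],0.018],[[0.0005,0,0],[0,0,0],0.018],[[0,0,0],[0,0,0],0.018],[[0,0,0],[0,0,0],0.018]]'
```

```text
t: 23.57
tcp_pos: [0.4337, 0.373, 0.0497]
eef_rot: [0.608, 0.362, 0.608, -0.362]
force: [-0.7, 0.4, -0.2]
finger_gap: 0.0278
t: 23.9
tcp_pos: [0.4339, 0.3731, 0.0489]
eef_rot: [0.608, 0.362, 0.608, -0.362]
force: [-1.0, -1.2, 1.1]
finger_gap: 0.0268
```

Contact is at the pick height again. Release and move on to black.

```bash
python3 -m creep '[[[0,0,0],[0,0,0],0.029],[[0,0,0],[0,0,0],0.032],[[0,0,0],[0,0,0],0.036],[[0,0,0],[0,0,0],0.04],[[0,0,0],[0,0,0],0.04],[[0,0,0],[0,0,0],0.04],[[-0.01,0,0],[0,0,0],0.04],[[-0.014,0,0],[0,0,0],0.04],[[-0.016,0,0],[0,0,0],0.04],[[-0.016,0,0],[0,0,0],0.04],[[-0.016,0,0],[0,0,0],0.04],[[-0.016,0,0],[0,0,0],0.04],[[-0.01,0,0],[0,0,0],0.045],[[0,0,0],[0,0,0],0.05],[[0,0,0],[0,0,0],0.05]]'; python3 go.py black:0.145
```

```text
t: 25.15
tcp_pos: [0.4342, 0.3733, 0.1477]
eef_rot: [0.608, 0.362, 0.607, -0.361]
force: [-0.0, -0.4, 0.5]
finger_gap: 0.0502
t 25.15 tcp [0.4342 0.3733 0.1477] gap 0.0502 F [-0.01 -0.36  0.51] jaw yaw 28.48 tilt 0.11
black:0.145 tool shift [0.0028 0.0506 0.23  ]
```

```bash
python3 -m creep '[[[0,0.0024,0.0106],[0,0,0],0.05],[[0,0.0048,0.022],[0,0,0],0.05],[[0,0.0048,0.022],[0,0,0],0.05],[[0,0.0048,0.022],[0,0,0],0.05],[[0,0.0048,0.022],[0,0,0],0.05],[[0,0.0048,0.022],[0,0,0],0.05],[[0,0.0048,0.022],[0,0,0],0.05],[[0,0.0048,0.022],[0,0,0],0.05],[[0,0.0048,0.022],[0,0,0],0.05],[[0,0.0048,0.022],[0,0,0],0.05],[[0,0.004,0.015],[0,0,0],0.05],[[0,0.002,0.006],[0,0,0],0.05],[[0,0,0],[0,0,0],0.05],[[0,0,0],[0,0,0],0.05]]'; python3 go.py black:0.047
```

```text
t: 26.32
tcp_pos: [0.5881, 0.1958, 0.146]
eef_rot: [0.607, 0.362, 0.608, -0.362]
force: [-0.8, 1.0, -0.1]
finger_gap: 0.0498
t 26.32 tcp [0.5881 0.1958 0.146 ] gap 0.0498 F [-0.76  1.01 -0.07] jaw yaw 28.45 tilt 0.1
black:0.047 tool shift [0.099  0.0002 0.0007]
```

```bash
python3 -m creep '[[[0.013,0.001,0.0005],[0,0,0],0.05],[[0.014,0,0],[0,0,0],0.05],[[0.014,0,0],[0,0,0],0.05],[[0.014,0,0],[0,0,0],0.05],[[0.014,0,0],[0,0,0],0.05],[[0.014,0,0],[0,0,0],0.05],[[0.01,0,0],[0,0,0],0.05],[[0.006,0,0],[0,0,0],0.05],[[0,0,0],[0,0,0],0.05],[[0,0,0],[0,0,0],0.035],[[0,0,0],[0,0,0],0.028],[[0,0,0],[0,0,0],0.02],[[0,0,0],[0,0,0],0.018],[[0,0,0],[0,0,0],0.018],[[0,0,0],[0,0,0],0.018]]'
python3 -m creep '[[[-0.004,0,0],[0,0,0],0.018],[[-0.01,0,0],[0,0,0],0.018],[[-0.014,0,0],[0,0,0],0.018],[[-0.014,0,0],[0,0,0],0.018],[[-0.014,0,0],[0,0,0],0.018],[[-0.014,0,0],[0,0,0],0.018],[[-0.014,0,0],[0,0,0],0.018],[[-0.006,0,0],[0,0,0],0.018],[[0,0,0],[0,0,0],0.018],[[0,0,0],[0,0,0],0.018]]'; python3 go.py hblack:0.137
```

```text
t: 27.57
tcp_pos: [0.5906, 0.196, 0.0489]
eef_rot: [0.608, 0.362, 0.607, -0.361]
force: [-0.6, -0.1, 3.0]
finger_gap: 0.0245
t: 28.4
tcp_pos: [0.59, 0.1959, 0.1385]
eef_rot: [0.608, 0.362, 0.607, -0.361]
force: [-0.3, 0.7, -0.6]
finger_gap: 0.0239
t 28.4 tcp [0.59   0.1959 0.1385] gap 0.0239 F [-0.31  0.68 -0.57] jaw yaw 28.48 tilt 0.06
hblack:0.137 tool shift [ 0.0014 -0.0619 -0.1031]
```

```bash
python3 -m creep '[[[0,-0.006,-0.0101],[0,0,0],0.018],[[0,-0.01,-0.017],[0,0,0],0.018],[[0,-0.01,-0.017],[0,0,0],0.018],[[0,-0.01,-0.017],[0,0,0],0.018],[[0,-0.01,-0.017],[0,0,0],0.018],[[0,-0.01,-0.016],[0,0,0],0.018],[[0,-0.006,-0.009],[0,0,0],0.018],[[0,0,0],[0,0,0],0.018],[[0,0,0],[0,0,0],0.018],[[0,0,0],[0,0,0],0.018]]'; python3 go.py hblack:0.051
```

```text
t: 29.23
tcp_pos: [0.4866, 0.2567, 0.1377]
eef_rot: [0.608, 0.362, 0.607, -0.362]
force: [-0.1, -0.3, -0.2]
finger_gap: 0.024
t 29.23 tcp [0.4866 0.2567 0.1377] gap 0.024 F [-0.13 -0.32 -0.23] jaw yaw 28.47 tilt 0.03
hblack:0.051 tool shift [ 0.0867  0.0001 -0.0004]
```

```bash
python3 -m creep '[[[0.008,0,0],[0,0,0],0.018],[[0.012,0,0],[0,0,0],0.018],[[0.012,0,0],[0,0,0],0.018],[[0.012,0,0],[0,0,0],0.018],[[0.012,0,0],[0,0,0],0.018],[[0.01,0,0],[0,0,0],0.018],[[0.008,0,0],[0,0,0],0.018],[[0.006,0,0],[0,0,0],0.018],[[0.004,0,0],[0,0,0],0.018],[[0.002,0,0],[0,0,0],0.018],[[0,0,0],[0,0,0],0.018],[[0,0,0],[0,0,0],0.018]]'; python3 -m creep '[[[0.001,0,0],[0,0,0],0.018],[[0.0005,0,0],[0,0,0],0.018],[[0,0,0],[0,0,0],0.018],[[0,0,0],[0,0,0],0.018]]'
```

```text
t: 30.23
tcp_pos: [0.4865, 0.2571, 0.0522]
eef_rot: [0.608, 0.362, 0.607, -0.361]
force: [-0.9, 0.2, 0.5]
finger_gap: 0.024
t: 30.57
tcp_pos: [0.4863, 0.2569, 0.0506]
eef_rot: [0.608, 0.362, 0.608, -0.362]
force: [-0.1, -0.8, 0.8]
finger_gap: 0.024
```

```bash
python3 -m creep '[[[0.001,0,0],[0,0,0],0.018],[[0,0,0],[0,0,0],0.018],[[0,0,0],[0,0,0],0.018]]';python3 -m creep '[[[0.0005,0,0],[0,0,0],0.018],[[0.0004,0,0],[0,0,0],0.018],[[0,0,0],[0,0,0],0.018],[[0,0,0],[0,0,0],0.018]]'
```

```text
t: 30.82
tcp_pos: [0.486, 0.2568, 0.0492]
eef_rot: [0.608, 0.362, 0.608, -0.362]
force: [-0.2, -0.5, -0.7]
finger_gap: 0.0242
t: 31.15
tcp_pos: [0.4862, 0.2569, 0.0489]
eef_rot: [0.608, 0.362, 0.608, -0.362]
force: [-1.9, -0.5, 4.7]
finger_gap: 0.0239
```

Seated. I'll release, retreat upward, move clear to the front-right, then check.

```bash
python3 -m creep '[[[0,0,0],[0,0,0],0.026],[[0,0,0],[0,0,0],0.03],[[0,0,0],[0,0,0],0.034],[[0,0,0],[0,0,0],0.038],[[0,0,0],[0,0,0],0.038],[[0,0,0],[0,0,0],0.038],[[-0.01,0,0],[0,0,0],0.038],[[-0.014,0,0],[0,0,0],0.038],[[-0.016,0,0],[0,0,0],0.038],[[-0.02,0,0],[0,0,0],0.038],[[-0.02,0,0],[0,0,0],0.038],[[-0.02,0,0],[0,0,0],0.038],[[0,0,0.03],[0,0,0],0.045],[[0,0,0.03],[0,0,0],0.05],[[0,0,0.03],[0,0,0],0.05],[[0,0,0.03],[0,0,0],0.05],[[0,0,0.03],[0,0,0],0.05],[[0,0,0.02],[0,0,0],0.05],[[0,0,0],[0,0,0],0.05],[[0,0,0],[0,0,0],0.05]]'; python3 -c "
from h import *
for n,a in (('top',(190,300,165,285)),('scene',(170,260,130,345))):
    save(n,f'pics/{n}9.png'); i=cv2.imread(f'pics/{n}9.png')[a[0]:a[1],a[2]:a[3]]; f=min(780/i.shape[1],580/i.shape[0]); cv2.imwrite(f'pics/{n}9c.png',cv2.resize(i,None,fx=f,fy=f,interpolation=cv2.INTER_CUBIC)); print(n,f)
    c,R,t=cal(n)
    for k,p,z in (('white',(.4333,.3713),.072),('blue',(.4512,.3334),.068),('red',(.4686,.2954),.07),('black',(.4865,.257),.068)): print(k,((np.array(proj(c,R,t,(*p,z)))-[a[2],a[0]]+.5)*f-.5).round(0))
"
```

```text
t: 32.82
tcp_pos: [0.5677, 0.1066, 0.1491]
eef_rot: [0.607, 0.363, 0.607, -0.362]
force: [-0.3, 0.7, -0.0]
finger_gap: 0.0497
top 5.2727272727272725
white [176. 447.]
blue [278. 398.]
red [379. 350.]
black [480. 301.]
scene 3.627906976744186
white [ 93. 157.]
blue [165. 170.]
red [236. 175.]
black [309. 186.]
```

View pics/top9c.png

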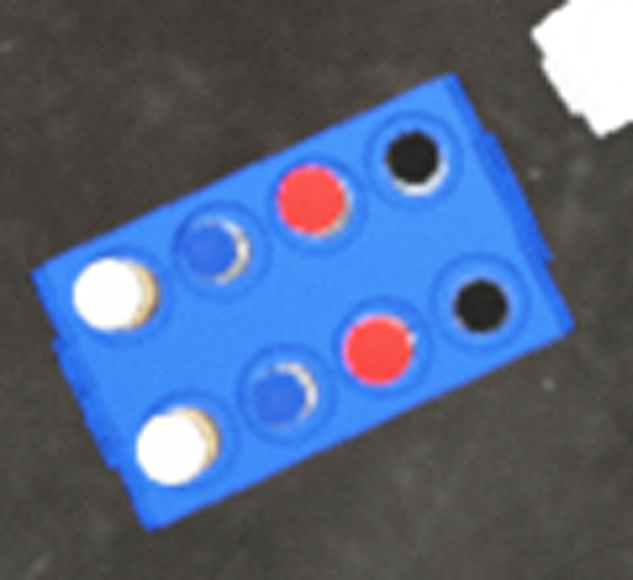

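View pics/scene9c.png

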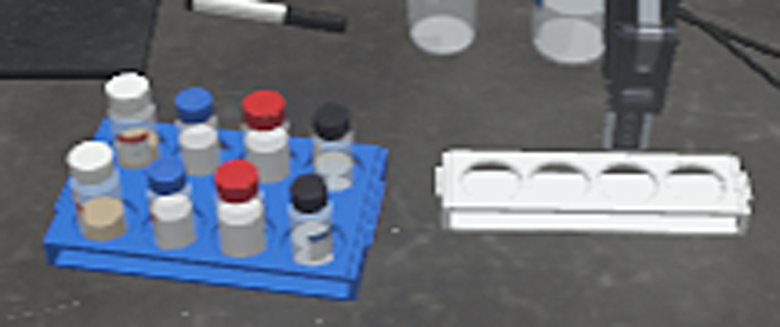

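In the top crop the four caps, at (175,447), (281,396), (378,350) and (481,304), are within about 4 crop px (2 mm) of the predicted seated positions. Both views show matching columns and upright vials. The gripper is clear, so I'm handing in.

```bash
python3 -c "
from workcell import env
s=env.sense();print(s['t'],s['force'],abs(s['joint_vel']).max()); print(env.close_job())"
```

```text
32.9167 [ 0.06912578 -0.2630016   0.22073297] 0.016952804057633247
the job is handed in; nothing more can be done
None
```

I moved all four vials into the front row of the blue rack and handed the job in at about 33 s. Left to right they stand white, blue, red, black, each in front of its twin.

- **Placement:** I lowered each vial until it touched the base plate, then opened the jaws. In the last top view every cap was within about 2 mm of where a seated vial's cap should be. The last side view shows all four upright in their holes and the back row standing as before.
- **Robot and bystanders:** the gripper was empty and clear of everything at hand-in. The pen and the lower parts of the bottle and beaker looked unmoved in the last side view, but I did not measure the bystanders again.
- **Readings that disagreed:**
  - The red vial touched down with the tool 2.8 mm higher than the height read before I gripped it, and pressed with about 14 N before I eased off. It looks seated like the others. Blue, white and black touched down at the height where they were picked up, within 0.1 mm, with 1 to 5 N.
  - The wrist and top cameras differed by 1 to 3 px (about 2 mm), mostly across the rows.
  - In the last side view the white cap read about 7 crop pixels (2 camera pixels) higher than predicted. The side camera showed an offset in the same direction on caps I had not yet touched, so I put it down to calibration.

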